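Stamp the studio seal on a certificate

ROBOT

A 7-joint arm with a two-finger parallel gripper is mounted at the origin on the work surface. World frame = base frame: x ahead of the robot, y to its left, z up, the work surface at z = 0. Lengths are in m, angles in rad, forces in N, time in s.
With the tool pointing down it reaches from about 0.4 to 0.9 m from the base axis. Payload 5.6 kg.
Tool frame: the origin (TCP) lies midway between the tips of the shut fingers; the grasp point (between the pads) lies 19 mm behind it; z points along the fingers, y is the line along which they close (so a half turn about z gives the same grasp; the last joint's range is limited). The gripper opens to 92 mm and grips with 3 to 60 N. Pads are 20 mm wide; open, the fingers measure 128 mm over their backs; the gripper's body (75 mm by 189 mm) begins 69 mm behind the grasp point.
Start: joints at [1.202, 0.468, -0.012, 1.603, 0.006, 1.071, -0.056], TCP at [0.208, -0.616, 0.215] pointing down, gripper open.
Joint ranges: [-2.53, 2.53], [-0.31, 2.02], [-1.57, 1.55], [0.28, 2.44], [-1.29, 4.43], [0.15, 1.84], [-2.92, 2.92]. Speed limits (rad/s): [2.57, 2.57, 3.14, 3.14, 3.14, 3.14, 3.14].

INTERFACE

Orientations are given as a unit quaternion [w, x, y, z].
In Python, from rig import manip, eyes gives the robot as it stands.
- The arm moves only by the tool send_rows, never from a script. Its argument "deltas" is a list of rows, each an object of numbers: "x", "y", "z": the shift along the tool's x, y, z each as a share of 50 cm, from -1 to 1; "ax", "ay", "az": the turn, a rotation vector about the tool's x, y, z each as a share of 0.5 rad, from -1 to 1; "hand": the opening, from -1 (shut) to 1 (fully open). A call has 1 to 12 rows; each row is the pose to reach, as a shift and turn from the pose commanded when the call began, along the tool's axes at that moment; what a row does not reach only later rows make up. A row lasts 1/12 s, in which the tool goes at most 41.7 mm and 7.16 degrees, less where a joint would pass 70% of its speed; a pose out of reach is approached as far as the arm can. A call with a number of a shift or a turn outside -1 to 1 is refused whole. A call with a gripper value outside its range is refused whole. The fingers move at their own pace and stop on an object; the grip force is fixed at half the most. Time passes only in rows, so rows that repeat a pose let the fingers close. It gives the time, the measured TCP pose, the force, the opening and the grip force at its end, in the units of the state.
- manip.state(): the state, without advancing time (a new reading comes with each control period).
- eyes.read_camera(name): name is "scene" or "top"; returns a dict with "image" (420x560x3 uint8, red, green, blue), "z_map" (420x560 float32, m along the optical axis (not along the pixel's ray), 0 where there is no reading), "fx", "fy", "cx", "cy" (pixels), "R" (3x3) and "t" (3): a world point X has camera coordinates R X + t. Camera axes: x right, y down, z forward; pixel columns grow to the right and rows downward; lengths in m; the calibration is good to about 2 mm. A picture is of the moment at which its call begins.
- manip.finish_job(): hands the job in; it is judged then, once.
Trained networks look in the newest picture that a camera, given by its name, has taken for a name from the list of things; names that differ only in an ending like _2 or _b are one class to them, and where a whole thing is asked for, a point or a joint stands for the part that bears it (a point fixed in the world has none). Each returns a list of dicts, best first, with "p" (0 to 1); they miss things now and then, are a little off and sometimes report something else, mostly with a low value. They report only what shows in the picture. A call takes as long as a camera call.
- eyes.spot_in(camera, query): "xy" ([column, row] in pixels, amid what is visible of it).
- eyes.cut_out(camera, query): "mask" (420x560 bool, what is visible of it) and "xy" ([column, row] in pixels, amid what is visible of it).
- eyes.pinpoint(camera, query): "xy" ([column, row] in pixels: a listed point, or the origin of a listed thing).
The state is a dict: "t": time; "joint_pos": joint angles; "qd": joint speeds; "joint_torque": joint torques, N m; "tcp_pos": TCP position; "tcp_rot": TCP orientation; "contact_force": force on the tool from outside, world axes, zero at the start; "wrist_torque": the same for the moment, N m; "finger_gap": finger opening in m; "grasp_force": force on a finger pad.
Only numpy, scipy, OpenCV 4.12 (cv2) and the standard library are available. Lean on these libraries where they do the work, as an engineer would, in place of code of your own. Each camera call takes 0.05 s, during which the arm holds its last target. There are 200 camera calls.

TASK

Slide the round-footed spring stamp across the cutting mat, without lifting or tipping it, until its whole foot stands inside the big ring printed on the certificate sheet. Then press its wooden palm knob straight down to its stop so that it prints, and let it spring fully back up, leaving it standing inside the ring. Do not press it down anywhere else, and leave the other things on the bench where they are.

Things in the scene. Friction and masses are not known exactly. Their poses are not given: they have to be found in the camera images.
- stamp: The round spring stamp, loose, about 0.75 kg, upright on the cutting mat (mat top z = 0.003). Origin: centre of the underside of its foot, z up; round, yaw does not matter. Dark steel foot ring 104 mm in diameter, 18 mm high (top 4 mm only 100 mm across). Friction with the mat about 0.6: push it low; pushed higher than about 60 mm it may tip. Upper parts: see stamp_bridge, knob_top.
- stamp_bridge (a point): Centre of the top of the stamp's bridge, a dark steel disc 96 mm in diameter and 10 mm thick, 72 mm above the underside, carried by three upright 9 mm pillars on a 41 mm radius. On it stands the plunger's guide sleeve, 28 mm in diameter, up to 88 mm above the underside.
- plunger (a joint): How far the stamp's plunger (knob, rod and die) is pressed down, m: 0 = up (rest), 0.020 = at its stop, the knob's collar then meeting the sleeve. A spring pushes it back up: about 4 N holds it up at rest and about 11 N is needed at the stop, beyond which it is rigid.
- knob_top (a point): Centre of the slightly domed top of the palm knob, the point to press: 134 mm above the stamp's underside when up, 114 mm when pressed home; moves with the plunger. The knob is dark wood, mushroom-shaped, 44 mm in diameter, 26 mm tall (widest 8 to 15 mm below its top), on a 12 mm rod.
- sheet: White certificate sheet, 220 x 158 mm, taped flat to the mat (fixed; does not hinder sliding). Origin: centre of the big printed ring, on the mat. The ring is a thin black line, 120 mm inside diameter: the stamp's foot fits in it with 8 mm to spare all round. Sheet: -80 to +140 mm in its x, 79 mm each way in y; its +x end bears a small square and three lines, not to be stamped.
- square_stamp: Bystander: a small black and grey square hand stamp, 50 x 50 mm, 72 mm high, on the mat. Origin: centre of its underside.
- paste_jar: Bystander: low round ceramic seal-paste jar with blue lid, 74 mm in diameter, 36 mm high, on the mat. Origin: centre of its underside.
- stone_seal: Bystander: upright stone seal, 30 x 30 mm, 82 mm high with a rounded top, on the mat. Origin: centre of its underside.
- stone_blank: Bystander: dark stone bar lying on the mat, 75 mm long (its x), 26 x 26 mm. Origin: centre of its underside.
- graver: Bystander: graver lying on the mat, wooden handle and steel blade, 165 mm long (its x), 18 mm high. Origin: under its middle.
- hammer: Bystander: hammer lying on the table to the left of the mat, handle towards its -x, up to about 40 mm high. Origin: on its underside, along the handle.
- brush: Bystander: brush lying on the table to the right of the mat, under 40 mm high. Origin: on its underside, along the handle.

How it is judged:
On the way, in this order (a step that is already met when the one before it is completed fails the run):
1. the stamp has been slid inside the printed ring and stands there flat with its plunger up (horizontal distance between stamp and sheet below 0.009 m and angle between stamp's own z axis and vertical below 0.05 rad and height (world z) of stamp below 0.006 m and value of joint plunger below 0.003 m), for 0.2 s.
2. the plunger is pressed down to its stop with the stamp flat inside the ring (horizontal distance between stamp and sheet below 0.009 m and angle between stamp's own z axis and vertical below 0.05 rad and height (world z) of stamp below 0.006 m and value of joint plunger above 0.0185 m), for 0.2 s.
At the end, for the whole second after the job is handed in: The stamp has printed inside the ring and stands at rest, flat on the mat (tilt under 0.05 rad), its foot's centre within 9 mm of the ring's centre, its plunger sprung back up (under 3 mm from rest), with every bystander within 30 mm of where it was (all of step 1 and linear speed of stamp below 0.01 m/s); the robot touches nothing.
It fails at once if the plunger is pressed more than 8 mm down while the stamp is off the ring (more than 12 mm from its centre) (value of joint plunger above 0.008 m and not (horizontal distance between stamp and sheet below 0.012 m)).
It fails at once if the stamp is lifted (its underside's centre more than 8 mm above the mat) instead of slid (height (world z) of stamp above 0.011 m).
It fails at once if the stamp is tipped by more than 0.2 rad (angle between stamp's own z axis and vertical above 0.2 rad).
It fails at once if a bystander is moved by more than 30 mm (distance of any of square_stamp, paste_jar, stone_seal, stone_blank, graver, hammer, brush from where it was at the start of the episode above 0.03 m).
It also fails if it takes over 54 s, if anything falls off the work surface, if the arm or the gripper's body presses on something with over 40 N, if the wrist force passes 120 N, or if a joint passes its speed limit or range.

## Working session

There is one attempt and no reset: what is moved stays moved. The work goes in short steps, Python scripts to look and compute and a tool call to move; the robot and the scene stay as the last step left them, time stands still between calls to the robot, and variables do not carry over. Pictures are saved under pics/ and viewed, at most 10 in all, crops included, and the job is handed in when it is done.

Besides the shell and the picture viewer there is one more tool, called after "Call:" by a JSON object that holds its "method" and its "body". send_rows: Moves the arm, as the interface text tells. Its arguments: {"type":"object","properties":{"deltas":{"type":"array","items":{"type":"object","properties":{"x":{"type":"number","minimum":-1,"maximum":1},"y":{"type":"number","minimum":-1,"maximum":1},"z":{"type":"number","minimum":-1,"maximum":1},"ax":{"type":"number","minimum":-1,"maximum":1},"ay":{"type":"number","minimum":-1,"maximum":1},"az":{"type":"number","minimum":-1,"maximum":1},"hand":{"type":"number"}}}}},"required":["deltas"]}

```bash
mkdir -p pics; ls
cat > h.py <<'E'
import numpy as np, cv2
from rig import manip, eyes
def ray(c,xy,z):
    d=np.array([(xy[0]-c['cx'])/c['fx'],(xy[1]-c['cy'])/c['fy'],1.0])
    R=np.array(c['R']);t=np.array(c['t']); o=-R.T@t; w=R.T@d
    return o+w*(z-o[2])/w[2]
def cloud(c):
    Z=c['z_map'];v,u=np.mgrid[0:420,0:560]
    P=np.stack([(u-c['cx'])/c['fx']*Z,(v-c['cy'])/c['fy']*Z,Z],-1)
    return (P-np.array(c['t']))@np.array(c['R'])
E
python3 - <<'E'
from h import *
ims=[]
H=dict(stamp=.003,stamp_bridge=.075,knob_top=.137,sheet=.003,square_stamp=.003,paste_jar=.003,stone_seal=.003,stone_blank=.003,graver=.003,hammer=0,brush=0)
for n in ("top","scene"):
    c=eyes.read_camera(n); cv2.imwrite(f'pics/{n}0.png',c['image'][:,:,::-1])
    print(n,'cam',-np.array(c['R']).T@c['t'])
    for q,z in H.items():
        for r in eyes.pinpoint(n,q)[:2]: print(q,np.round(r['xy'],1),round(r['p'],2),np.round(ray(c,r['xy'],z),4))
s=manip.state(); print(s['t'],s['tcp_pos'],s['tcp_rot'],s['finger_gap'])
E
```

```text
pics
top cam [0.43121555 0.00694904 1.33777661]
stamp [229.7 236.9] 0.84 [0.4924 0.1522 0.003 ]
stamp_bridge [227.1 239.1] 0.95 [0.4836 0.1509 0.075 ]
knob_top [226.2 237.4] 0.82 [0.4851 0.146  0.137 ]
sheet [334.7 229.1] 0.66 [ 0.5116 -0.1261  0.003 ]
square_stamp [296.2 148.1] 0.82 [ 0.7309 -0.0257  0.003 ]
paste_jar [371.8 151.8] 0.67 [ 0.7196 -0.2294  0.003 ]
stone_seal [208.1 143.8] 0.72 [0.744  0.2122 0.003 ]
stone_blank [226.5 284.2] 0.58 [0.3686 0.1598 0.003 ]
graver [336.7 226.5] 0.49 [ 0.5185 -0.1315  0.003 ]
hammer [136.6 212. ] 0.97 [0.5603 0.4015 0.    ]
brush [446.7 217.6] 0.69 [ 0.5408 -0.425   0.    ]
scene cam [ 1.34401449 -0.47031957  0.88840245]
stamp [315.6 200.2] 0.65 [0.4916 0.1535 0.003 ]
stamp_bridge [314.6 179.1] 0.66 [0.4897 0.1483 0.075 ]
knob_top [313.3 159.3] 0.63 [0.4863 0.1439 0.137 ]
sheet [224.9 248.8] 0.84 [ 0.5268 -0.1347  0.003 ]
square_stamp [407.4 187.5] 0.71 [0.5795 0.3979 0.003 ]
square_stamp [309.1 286.8] 0.65 [ 0.7319 -0.0283  0.003 ]
paste_jar [222.8 317.7] 0.96 [ 0.7067 -0.2303  0.003 ]
stone_seal [394.4 248.5] 0.94 [0.7402 0.2124 0.003 ]
stone_blank [316.2 202.2] 0.65 [0.4992 0.1502 0.003 ]
stone_blank [218.3 204.4] 0.6 [ 0.37   -0.0752  0.003 ]
graver [221.2 202.7] 0.89 [ 0.3678 -0.0656  0.003 ]
hammer [406.6 187.2] 0.57 [ 0.5748  0.3999 -0.    ]
brush [112.1 299.4] 0.92 [ 0.5329 -0.4144  0.    ]
1.2 [ 0.20801904 -0.61585066  0.21463593] [ 5.74303744e-05  9.86765655e-01  1.62152824e-01 -1.51664521e-06] 0.09183144830726903
```

View pics/top0.png

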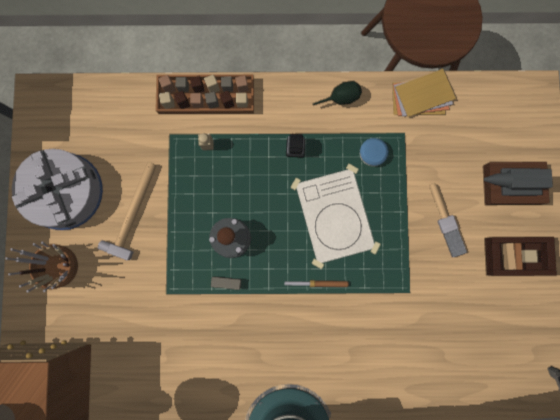

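View pics/scene0.png

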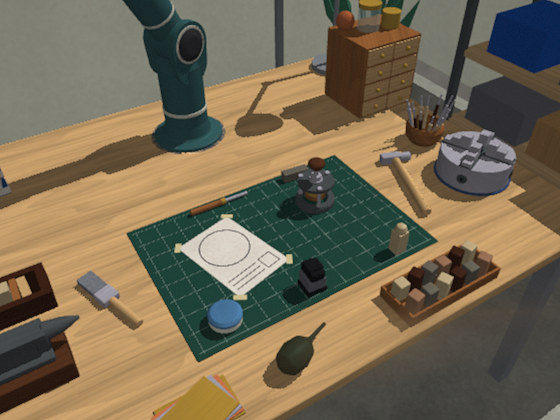

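The top view shows the stamp at about (229,237) and the printed ring at about (338,227). The graver lies below the sheet at (316,284) and the stone blank at (226,284), and the path between stamp and ring is clear. Next I refine both centres.

```bash
python3 - <<'E'
from h import *
for n in ("top","scene"):
    c=eyes.read_camera(n);P=cloud(c)
    near=lambda a,r:np.hypot(P[...,0]-a[0],P[...,1]-a[1])<r
    s=(0.490,0.150)
    for lo,hi in((.068,.082),(.013,.028),(.112,.15)):
        m=near(s,.09)&(P[...,2]>lo)&(P[...,2]<hi); Q=P[m]
        if len(Q)>5:
            (x,y),r=cv2.minEnclosingCircle(Q[:,:2].astype(np.float32)); print(n,lo,len(Q),'circ',round(x,4),round(y,4),round(r,4),'med z',round(np.median(Q[:,2]),4))
    g=cv2.cvtColor(c['image'],cv2.COLOR_RGB2GRAY).astype(int)
    # ring: project to rectified mat plane, 1mm px
    xs=np.arange(.40,.66,.001);ys=np.arange(-.26,0,.001)
    X=np.stack(np.meshgrid(xs,ys,indexing='ij')+[np.full((len(xs),len(ys)),.003)] if False else [*np.meshgrid(xs,ys,indexing='ij'),np.full((len(xs),len(ys)),.003)],-1)
    C=X@np.array(c['R']).T+np.array(c['t'])
    u=(C[...,0]/C[...,2]*c['fx']+c['cx']).astype(np.float32);v=(C[...,1]/C[...,2]*c['fy']+c['cy']).astype(np.float32)
    W=cv2.remap(g.astype(np.uint8),u,v,cv2.INTER_CUBIC)
    B=cv2.morphologyEx(W,cv2.MORPH_BLACKHAT,np.ones((13,13),np.uint8))
    k=np.zeros((141,141),np.float32);cv2.circle(k,(70,70),61,1,2); 
    k/=k.sum();S=cv2.filter2D(B.astype(np.float32),-1,k);S[:30]=0;S[-30:]=0
    i,j=np.unravel_index(S.argmax(),S.shape);print(n,'ring',xs[i],ys[j],S.max())
    cv2.imwrite(f'pics/ring_{n}.png',cv2.circle(cv2.resize(W,None,fx=2,fy=2),(2*j,2*i),3,0,-1))
for z in[1]:
    print(manip.state()['tcp_pos'])
E
python3 -c "
import cv2,numpy as np
cv2.imwrite('pics/rr.png',np.hstack([cv2.imread('pics/ring_%s.png'%n)[:,:390] for n in('top','scene')]))"
```

```text
top 0.068 870 circ 0.4909 0.1492 0.048 med z 0.0754
top 0.013 144 circ 0.4903 0.1486 0.052 med z 0.0198
top 0.112 258 circ 0.4911 0.1494 0.0218 med z 0.1345
top ring 0.5190000000000001 -0.1339999999999999 50.480576
scene 0.068 620 circ 0.4934 0.1507 0.0503 med z 0.0765
scene 0.013 407 circ 0.4965 0.1471 0.0522 med z 0.0216
scene 0.112 186 circ 0.4949 0.1481 0.0216 med z 0.134
scene ring 0.5200000000000001 -0.1329999999999999 76.79476
[ 0.20797916 -0.6158135   0.21457671]
```

View pics/rr.png

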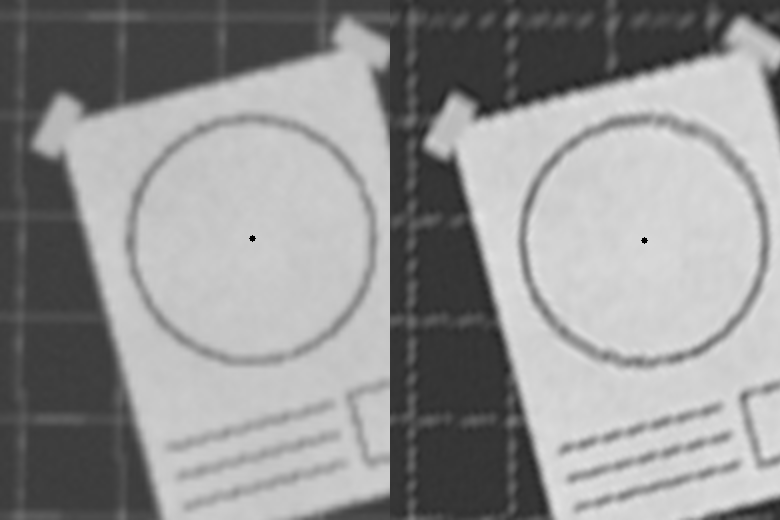

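```bash
cat >> h.py <<'E'
from scipy.spatial.transform import Rotation as Ro
def toolrot(d,tilt):
    d=np.array(d)/np.hypot(*d); x=np.array([-d[0],-d[1],0]); z=np.array([0,0,-1.]); y=np.cross(z,x)
    return Ro.from_matrix(np.c_[x,y,z])*Ro.from_rotvec([0,-tilt,0])
def delta(pos,rot,p0=None,r0=None):
    s=manip.state(); q=s['tcp_rot']; r0=r0 or Ro.from_quat([q[1],q[2],q[3],q[0]]); p0=s['tcp_pos'] if p0 is None else p0
    print('shift',np.round(r0.inv().apply(np.array(pos)-p0)/.5,3),'turn',np.round((r0.inv()*rot).as_rotvec()/.5,3))
E
python3 - <<'E'
from h import *
d=(.0285,-.2825)
delta((.5,-.2,.29),toolrot(d,0))
E
```

```text
shift [ 0.819 -0.601 -0.151] turn [-0.     0.    -2.691]
```

Call:
{"method": "send_rows", "body": {"deltas": [{"z": -0.14,"hand": 1},{"x": 0.2,"y": -0.12,"z": -0.14,"az": -0.25},{"x": 0.4,"y": -0.25,"z": -0.14,"az": -0.5},{"x": 0.6,"y": -0.38,"z": -0.14,"az": -0.75},{"x": 0.79,"y": -0.5,"z": -0.14,"az": -1},{"x": 0.79,"y": -0.5,"z": -0.14,"az": -1},{"x": 0.79,"y": -0.5,"z": -0.14,"az": -1},{"x": 0.79,"y": -0.5,"z": -0.14,"az": -1},{"x": 0.79,"y": -0.5,"z": -0.14,"az": -1},{"x": 0.79,"y": -0.5,"z": -0.14,"az": -1},{"x": 0.79,"y": -0.5,"z": -0.14,"az": -1},{"x": 0.79,"y": -0.5,"z": -0.14,"az": -1}]}}

```text
validation failed for argument at $.de...
```

Run:
```python
from h import *
d=(.0285,-.2825);s=manip.state();print(s['t'],s['tcp_pos'],s['tcp_rot'],s['joint_pos'])
delta((.485,.225,.26),toolrot(d,.0))
```

```text
1.3 [ 0.20797916 -0.6158135   0.21457671] [-9.91820649e-06  9.86770107e-01  1.62125738e-01 -2.74105462e-05] [ 1.20201624  0.46751084 -0.01159511  1.60272076  0.00600844  1.07142683
 -0.05631949]
shift [ 1.063 -1.416 -0.091] turn [-0.     0.    -2.691]
```

Call:
{"method": "send_rows", "body": {"deltas": [{"x": 0,"y": 0,"z": -0.14,"ax": 0,"ay": 0,"az": 0,"hand": 1},{"x": 0.8,"y": -0.5,"z": -0.14,"ax": 0,"ay": 0,"az": -1,"hand": 1},{"x": 0.8,"y": -0.5,"z": -0.14,"ax": 0,"ay": 0,"az": -1,"hand": 1},{"x": 0.8,"y": -0.5,"z": -0.14,"ax": 0,"ay": 0,"az": -1,"hand": 1},{"x": 0.8,"y": -0.5,"z": -0.14,"ax": 0,"ay": 0,"az": -1,"hand": 1},{"x": 0.8,"y": -0.5,"z": -0.14,"ax": 0,"ay": 0,"az": -1,"hand": 1},{"x": 0.8,"y": -0.5,"z": -0.14,"ax": 0,"ay": 0,"az": -1,"hand": 1},{"x": 0.8,"y": -0.5,"z": -0.14,"ax": 0,"ay": 0,"az": -1,"hand": 1},{"x": 0.8,"y": -0.5,"z": -0.14,"ax": 0,"ay": 0,"az": -1,"hand": 1},{"x": 0.8,"y": -0.5,"z": -0.14,"ax": 0,"ay": 0,"az": -1,"hand": 1},{"x": 0.8,"y": -0.5,"z": -0.14,"ax": 0,"ay": 0,"az": -1,"hand": 1},{"x": 0.8,"y": -0.5,"z": -0.14,"ax": 0,"ay": 0,"az": -1,"hand": 1}]}}

```text
t: 2.3
tcp_pos: [0.4989, -0.2603, 0.2842]
tcp_rot: [0.0, 0.916, 0.401, 0.0]
contact_force: [0.9, -0.2, -0.4]
finger_gap: 0.0919
grasp_force: 0.0
```

Run:
```python
from h import *
d=(.0285,-.2825);s=manip.state();print(s['t'],s['tcp_pos'],s['tcp_rot'],s['joint_pos'])
delta((.485,.225,.26),toolrot(d,.0))
```

```text
2.3 [ 0.4989134  -0.26029567  0.28421855] [3.61307779e-04 9.16021896e-01 4.01128091e-01 9.63064420e-05] [ 0.68675607  0.279738   -0.32325382  1.72483988  0.096563    1.15189993
 -0.40936627]
shift [ 0.694 -0.679  0.048] turn [ 1.000e-03  1.000e-03 -1.692e+00]
```

Call:
{"method": "send_rows", "body": {"deltas": [{"x": 0.69,"y": -0.68,"z": 0,"ax": 0,"ay": 0,"az": -1,"hand": 1},{"x": 0.69,"y": -0.68,"z": 0,"ax": 0,"ay": 0,"az": -1,"hand": 1},{"x": 0.69,"y": -0.68,"z": 0,"ax": 0,"ay": 0,"az": -1,"hand": 1},{"x": 0.69,"y": -0.68,"z": 0,"ax": 0,"ay": 0,"az": -1,"hand": 1},{"x": 0.69,"y": -0.68,"z": 0,"ax": 0,"ay": 0,"az": -1,"hand": 1},{"x": 0.69,"y": -0.68,"z": 0,"ax": 0,"ay": 0,"az": -1,"hand": 1},{"x": 0.69,"y": -0.68,"z": 0,"ax": 0,"ay": 0,"az": -1,"hand": 1},{"x": 0.69,"y": -0.68,"z": 0,"ax": 0,"ay": 0,"az": -1,"hand": 1},{"x": 0.69,"y": -0.68,"z": 0,"ax": 0,"ay": 0,"az": -1,"hand": 1},{"x": 0.69,"y": -0.68,"z": 0,"ax": 0,"ay": 0,"az": -1,"hand": 1},{"x": 0.69,"y": -0.68,"z": 0,"ax": 0,"ay": 0,"az": -1,"hand": 1},{"x": 0.69,"y": -0.68,"z": 0,"ax": 0,"ay": 0,"az": -1,"hand": 1}]}}

```text
t: 3.3
tcp_pos: [0.4808, 0.2267, 0.2843]
tcp_rot: [-0.001, 0.787, 0.617, 0.001]
contact_force: [0.5, 0.0, -0.3]
finger_gap: 0.092
grasp_force: 0.0
```

Run:
```python
from h import *
d=(.0285,-.2825);s=manip.state();print(s['t'],s['tcp_pos'],s['joint_pos'])
u=np.array(d)/np.hypot(*d); S=np.array([.491,.149])
p=S-u*.090; print(p)
delta((*p,.15),toolrot(d,.35))
```

```text
3.3 [0.48083348 0.22673501 0.2842526 ] [ 0.07834239  0.27936644 -0.69307272  1.77809994  0.19270989  1.15160569
 -0.91543978]
[0.48196621 0.23854547]
shift [ 0.023 -0.003  0.269] turn [-0.119 -0.697 -0.677]
```

Call:
{"method": "send_rows", "body": {"deltas": [{"x": 0.02,"y": 0,"z": 0.02,"ax": -0.12,"ay": -0.7,"az": -0.68,"hand": 0.3},{"x": 0.02,"y": 0,"z": 0.04,"ax": -0.12,"ay": -0.7,"az": -0.68,"hand": 0.3},{"x": 0.02,"y": 0,"z": 0.1,"ax": -0.12,"ay": -0.7,"az": -0.68,"hand": 0.3},{"x": 0.02,"y": 0,"z": 0.16,"ax": -0.12,"ay": -0.7,"az": -0.68,"hand": 0.3},{"x": 0.02,"y": 0,"z": 0.22,"ax": -0.12,"ay": -0.7,"az": -0.68,"hand": 0.3},{"x": 0.02,"y": 0,"z": 0.27,"ax": -0.12,"ay": -0.7,"az": -0.68,"hand": 0.3},{"x": 0.02,"y": 0,"z": 0.27,"ax": -0.12,"ay": -0.7,"az": -0.68,"hand": 0.3}]}}

```text
t: 3.88
tcp_pos: [0.4818, 0.2303, 0.144]
tcp_rot: [0.129, 0.66, 0.73, -0.122]
contact_force: [-0.5, -0.7, 0.1]
finger_gap: 0.0595
grasp_force: 0.0
```

Run:
```python
from h import *
d=(.0285,-.2825);s=manip.state();print(s['t'],s['tcp_pos'],s['joint_pos'],s['finger_gap'])
u=np.array(d)/np.hypot(*d); S=np.array([.491,.149])
p=S-u*.080; print(p)
delta((*p,.011),toolrot(d,.35))
```

```text
3.8833 [0.48179754 0.2303333  0.14398526] [-0.21609442  0.56177341 -0.62405604  1.80747175  0.62724842  1.2063219
 -1.0331755 ] 0.0595394560782366
[0.48296996 0.22859597]
shift [0.089 0.004 0.25 ] turn [-0.017  0.014  0.004]
```

Call:
{"method": "send_rows", "body": {"deltas": [{"x": 0.03,"y": 0,"z": 0.07,"ax": -0.02,"ay": 0.01,"az": 0,"hand": 0.3},{"x": 0.06,"y": 0,"z": 0.14,"ax": -0.02,"ay": 0.01,"az": 0,"hand": 0.3},{"x": 0.08,"y": 0.004,"z": 0.2,"ax": -0.02,"ay": 0.01,"az": 0,"hand": 0.3},{"x": 0.085,"y": 0.004,"z": 0.23,"ax": -0.02,"ay": 0.01,"az": 0,"hand": 0.3},{"x": 0.088,"y": 0.004,"z": 0.247,"ax": -0.02,"ay": 0.01,"az": 0,"hand": 0.3},{"x": 0.088,"y": 0.004,"z": 0.249,"ax": -0.02,"ay": 0.01,"az": 0,"hand": 0.3},{"x": 0.088,"y": 0.004,"z": 0.249,"ax": -0.02,"ay": 0.01,"az": 0,"hand": 0.3}]}}

```text
t: 4.47
tcp_pos: [0.4874, 0.2305, 0.018]
tcp_rot: [0.132, 0.661, 0.73, -0.112]
contact_force: [-0.4, -0.1, -0.7]
finger_gap: 0.0599
grasp_force: 0.0
```

Run:
```python
from h import *
d=(.0285,-.2825);s=manip.state();print(s['t'],s['tcp_pos'],s['contact_force'])
c=eyes.read_camera('scene');cv2.imwrite('pics/s1.png',cv2.resize(c['image'][100:300,180:440,::-1],None,fx=3,fy=3))
u=np.array(d)/np.hypot(*d); S=np.array([.491,.149]); T=np.array([.5195,-.1335])
for D in (.052,):
  for e in (S-u*D, T-u*D): delta((*e,.011),toolrot(d,.35))
```

```text
4.4667 [0.4874271  0.23054741 0.01804664] [-0.38969552 -0.05981388 -0.73694988]
shift [-0.051 -0.01   0.034] turn [ 0.022 -0.006 -0.006]
shift [-0.585 -0.01   0.227] turn [ 0.022 -0.006 -0.006]
```

View pics/s1.png

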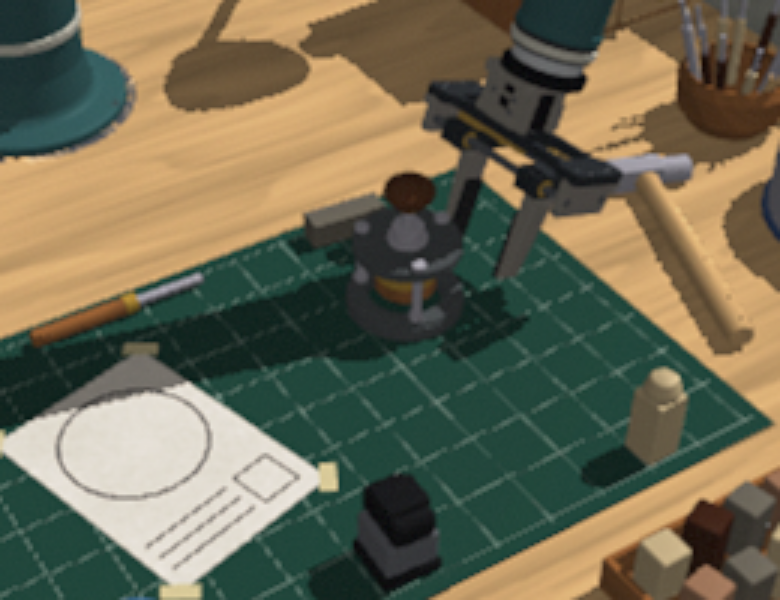

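Both open fingers stand behind the stamp (crop about (480,220)), clear of the hammer and the stone blank. I approach and correct the height.

Call:
{"method": "send_rows", "body": {"deltas": [{"x": -0.012,"y": -0.005,"z": 0.01,"ax": 0.02,"ay": -0.006,"az": 0,"hand": 0.3},{"x": -0.024,"y": -0.01,"z": 0.02,"ax": 0.02,"ay": -0.006,"az": 0,"hand": 0.3},{"x": -0.036,"y": -0.01,"z": 0.028,"ax": 0.02,"ay": -0.006,"az": 0,"hand": 0.3},{"x": -0.036,"y": -0.01,"z": 0.028,"ax": 0.02,"ay": -0.006,"az": 0,"hand": 0.3},{"x": -0.036,"y": -0.01,"z": 0.028,"ax": 0.02,"ay": -0.006,"az": 0,"hand": 0.3}]}}

```text
t: 4.93
tcp_pos: [0.484, 0.2072, 0.0098]
tcp_rot: [0.129, 0.662, 0.729, -0.118]
contact_force: [0.7, 0.8, 1.2]
finger_gap: 0.0598
grasp_force: 0.0
```

Run:
```python
from h import *
d=(.0285,-.2825);s=manip.state();print(s['t'],s['tcp_pos'],s['contact_force'])
u=np.array(d)/np.hypot(*d); S=np.array([.491,.149]); T=np.array([.5195,-.1335])
q=s['tcp_rot'];print(Ro.from_quat([q[1],q[2],q[3],q[0]]).as_matrix().round(3))
for e in (S-u*.052, T-u*.10,T-u*.052): delta((*e,.011),toolrot(d,.35))
```

```text
4.9333 [0.48398208 0.20718411 0.00981666] [0.67828419 0.84335083 1.15805429]
[[-0.091  0.995  0.033]
 [ 0.934  0.097 -0.343]
 [-0.345 -0.001 -0.939]]
shift [-0.013  0.002  0.002] turn [-0.003  0.004 -0.006]
shift [-0.456  0.004  0.165] turn [-0.003  0.004 -0.006]
shift [-0.546  0.004  0.198] turn [-0.003  0.004 -0.006]
```

Call:
{"method": "send_rows", "body": {"deltas": [{"x": -0.008,"y": 0,"z": 0.002,"ax": 0,"ay": 0,"az": 0,"hand": 0.3},{"x": -0.018,"y": 0,"z": 0.006,"ax": 0,"ay": 0,"az": 0,"hand": 0.3},{"x": -0.03,"y": 0,"z": 0.01,"ax": 0,"ay": 0,"az": 0,"hand": 0.3},{"x": -0.045,"y": 0.001,"z": 0.016,"ax": 0,"ay": 0,"az": 0,"hand": 0.3},{"x": -0.06,"y": 0.001,"z": 0.021,"ax": 0,"ay": 0,"az": 0,"hand": 0.3},{"x": -0.075,"y": 0.001,"z": 0.027,"ax": 0,"ay": 0,"az": 0,"hand": 0.3},{"x": -0.09,"y": 0.001,"z": 0.032,"ax": 0,"ay": 0,"az": 0,"hand": 0.3},{"x": -0.105,"y": 0.002,"z": 0.037,"ax": 0,"ay": 0,"az": 0,"hand": 0.3},{"x": -0.12,"y": 0.002,"z": 0.043,"ax": 0,"ay": 0,"az": 0,"hand": 0.3},{"x": -0.13,"y": 0.002,"z": 0.047,"ax": 0,"ay": 0,"az": 0,"hand": 0.3},{"x": -0.135,"y": 0.002,"z": 0.049,"ax": 0,"ay": 0,"az": 0,"hand": 0.3},{"x": -0.135,"y": 0.002,"z": 0.049,"ax": 0,"ay": 0,"az": 0,"hand": 0.3}]}}

```text
t: 5.93
tcp_pos: [0.492, 0.136, 0.01]
tcp_rot: [0.129, 0.661, 0.729, -0.118]
contact_force: [-0.8, 2.7, -0.2]
finger_gap: 0.06
grasp_force: 1.3
```

```bash
cat >> h.py <<'E'
def stamp(s):
    c=eyes.read_camera('top');P=cloud(c);out=[]
    for lo,hi in((.068,.082),(.012,.027),(.112,.15)):
        m=(np.hypot(P[...,0]-s[0],P[...,1]-s[1])<.07)&(P[...,2]>lo)&(P[...,2]<hi);Q=P[m]
        if len(Q)>5:
            (x,y),r=cv2.minEnclosingCircle(Q[:,:2].astype(np.float32)); print('stamp',lo,len(Q),np.round([x,y,r,np.median(Q[:,2])],4))
    return c
E
python3 - <<'E'
from h import *
d=(.0285,-.2825);s=manip.state();print(s['t'],s['tcp_pos'],s['contact_force'])
u=np.array(d)/np.hypot(*d); T=np.array([.5195,-.1335])
c=stamp(np.array(s['tcp_pos'])[:2]+u*.052)
cv2.imwrite('pics/t2.png',cv2.resize(c['image'][130:300,180:420,::-1],None,fx=3,fy=3))
delta((*(T-u*.052),.011),toolrot(d,.35))
E
```

```text
5.9333 [0.49197816 0.135992   0.00998935] [-0.75492094  2.72077359 -0.21410697]
stamp 0.068 874 [0.5013 0.0951 0.0581 0.0753]
stamp 0.012 129 [0.4985 0.0942 0.0602 0.0183]
stamp 0.112 327 [0.4957 0.1137 0.0484 0.1329]
shift [-0.412  0.002  0.149] turn [-0.003  0.005 -0.004]
```

View pics/t2.png

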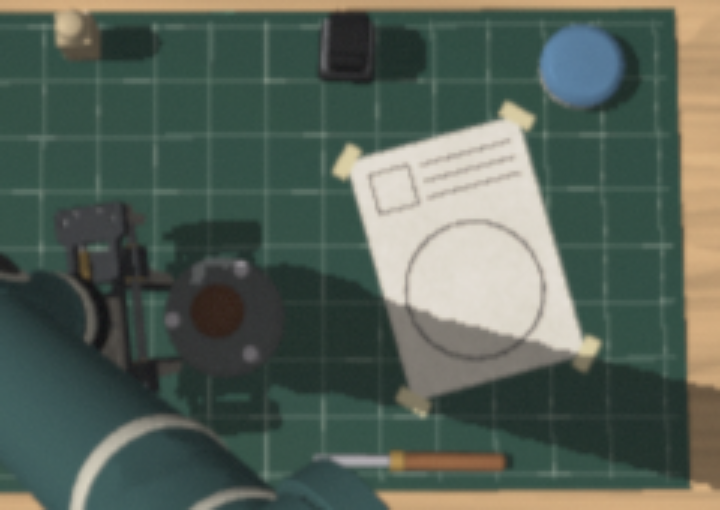

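The stamp moves squarely in the two-finger cradle; it is now at about (217,312) in the crop and the ring at (475,290). I keep pushing.

Call:
{"method": "send_rows", "body": {"deltas": [{"x": -0.008,"y": 0,"z": 0.003,"ax": 0,"ay": 0,"az": 0,"hand": 0.3},{"x": -0.02,"y": 0,"z": 0.007,"ax": 0,"ay": 0,"az": 0,"hand": 0.3},{"x": -0.035,"y": 0,"z": 0.013,"ax": 0,"ay": 0,"az": 0,"hand": 0.3},{"x": -0.055,"y": 0,"z": 0.02,"ax": 0,"ay": 0,"az": 0,"hand": 0.3},{"x": -0.075,"y": 0,"z": 0.027,"ax": 0,"ay": 0,"az": 0,"hand": 0.3},{"x": -0.095,"y": 0,"z": 0.035,"ax": 0,"ay": 0,"az": 0,"hand": 0.3},{"x": -0.115,"y": 0,"z": 0.042,"ax": 0,"ay": 0,"az": 0,"hand": 0.3},{"x": -0.135,"y": 0,"z": 0.049,"ax": 0,"ay": 0,"az": 0,"hand": 0.3},{"x": -0.155,"y": 0,"z": 0.056,"ax": 0,"ay": 0,"az": 0,"hand": 0.3},{"x": -0.17,"y": 0,"z": 0.062,"ax": 0,"ay": 0,"az": 0,"hand": 0.3},{"x": -0.18,"y": 0,"z": 0.066,"ax": 0,"ay": 0,"az": 0,"hand": 0.3},{"x": -0.19,"y": 0,"z": 0.069,"ax": 0,"ay": 0,"az": 0,"hand": 0.3}]}}

```text
t: 6.98
tcp_pos: [0.5017, 0.0362, 0.0101]
tcp_rot: [0.129, 0.661, 0.73, -0.117]
contact_force: [0.2, 4.3, -0.2]
finger_gap: 0.0599
grasp_force: 2.1
```

Call:
{"method": "send_rows", "body": {"deltas": [{"x": -0.015,"y": 0,"z": 0.005,"ax": 0,"ay": 0,"az": 0,"hand": 0.3},{"x": -0.03,"y": 0,"z": 0.011,"ax": 0,"ay": 0,"az": 0,"hand": 0.3},{"x": -0.05,"y": 0,"z": 0.018,"ax": 0,"ay": 0,"az": 0,"hand": 0.3},{"x": -0.07,"y": 0,"z": 0.025,"ax": 0,"ay": 0,"az": 0,"hand": 0.3},{"x": -0.09,"y": 0,"z": 0.033,"ax": 0,"ay": 0,"az": 0,"hand": 0.3},{"x": -0.11,"y": 0,"z": 0.04,"ax": 0,"ay": 0,"az": 0,"hand": 0.3},{"x": -0.125,"y": 0,"z": 0.046,"ax": 0,"ay": 0,"az": 0,"hand": 0.3},{"x": -0.14,"y": 0,"z": 0.051,"ax": 0,"ay": 0,"az": 0,"hand": 0.3},{"x": -0.15,"y": 0,"z": 0.055,"ax": 0,"ay": 0,"az": 0,"hand": 0.3},{"x": -0.155,"y": 0,"z": 0.057,"ax": 0,"ay": 0,"az": 0,"hand": 0.3},{"x": -0.155,"y": 0,"z": 0.057,"ax": 0,"ay": 0,"az": 0,"hand": 0.3},{"x": -0.155,"y": 0,"z": 0.057,"ax": 0,"ay": 0,"az": 0,"hand": 0.3}]}}

```text
t: 7.98
tcp_pos: [0.5097, -0.0468, 0.0102]
tcp_rot: [0.13, 0.661, 0.729, -0.118]
contact_force: [0.1, 1.4, -0.6]
finger_gap: 0.0596
grasp_force: 0.6
```

```bash
cat >> h.py <<'E'
def stamp2(d=(.1,-.995),back=.05,gx=(.519,-.11)):
    # robust circle-edge fits using points on the free (front) side of tool
    from scipy.optimize import least_squares
    tp=np.array(manip.state()['tcp_pos'])[:2]
    for n in('top','scene'):
        c=eyes.read_camera(n);P=cloud(c)
        for lo,hi,R in((.069,.081,.048),(.118,.150,.022)):
            m=(np.hypot(P[...,0]-gx[0],P[...,1]-gx[1])<.1)&(P[...,2]>lo)&(P[...,2]<hi)&((P[...,:2]-tp)@np.array(d)>.022)
            Q=P[m][:,:2]
            if len(Q)<20: continue
            best=max(((np.sum(np.hypot(*(Q-[a,b]).T)<R)-0,a,b) for a in np.arange(gx[0]-.03,gx[0]+.03,.001) for b in np.arange(gx[1]-.03,gx[1]+.03,.001)))
            k=[(a,b) for a in np.arange(gx[0]-.03,gx[0]+.03,.001) for b in np.arange(gx[1]-.03,gx[1]+.03,.001) if np.sum(np.hypot(*(Q-[a,b]).T)<R)>=best[0]*.997]
            print(n,lo,len(Q),best[0],np.mean(k,0).round(4))
    return c
E
python3 - <<'E'
from h import *
d=(.0285,-.2825);s=manip.state();print(s['t'],s['tcp_pos'],s['contact_force'])
u=np.array(d)/np.hypot(*d); T=np.array([.5195,-.1335])
g=np.array(s['tcp_pos'])[:2]+u*.052;print(g);stamp2(gx=g)
delta((*(T-u*.052),.011),toolrot(d,.35))
E
```

```text
7.9833 [ 0.50970384 -0.04684715  0.01018292] [ 0.09698142  1.41482584 -0.55559442]
[ 0.51492336 -0.09858453]
top 0.069 696 696 [ 0.5139 -0.0981]
top 0.118 255 255 [ 0.5139 -0.0966]
scene 0.069 636 630 [ 0.5185 -0.0993]
scene 0.118 222 218 [ 0.5169 -0.0976]
shift [-0.067  0.002  0.023] turn [-0.004  0.006 -0.004]
```

Call:
{"method": "send_rows", "body": {"deltas": [{"x": -0.008,"y": 0,"z": 0.003,"ax": 0,"ay": 0,"az": 0,"hand": 0.3},{"x": -0.016,"y": 0,"z": 0.006,"ax": 0,"ay": 0,"az": 0,"hand": 0.3},{"x": -0.026,"y": 0,"z": 0.009,"ax": 0,"ay": 0,"az": 0,"hand": 0.3},{"x": -0.036,"y": 0.001,"z": 0.013,"ax": 0,"ay": 0,"az": 0,"hand": 0.3},{"x": -0.044,"y": 0.001,"z": 0.016,"ax": 0,"ay": 0,"az": 0,"hand": 0.3},{"x": -0.052,"y": 0.001,"z": 0.019,"ax": 0,"ay": 0,"az": 0,"hand": 0.3},{"x": -0.058,"y": 0.002,"z": 0.021,"ax": 0,"ay": 0,"az": 0,"hand": 0.3},{"x": -0.063,"y": 0.002,"z": 0.023,"ax": 0,"ay": 0,"az": 0,"hand": 0.3},{"x": -0.066,"y": 0.002,"z": 0.024,"ax": 0,"ay": 0,"az": 0,"hand": 0.3},{"x": -0.066,"y": 0.002,"z": 0.024,"ax": 0,"ay": 0,"az": 0,"hand": 0.3},{"x": -0.066,"y": 0.002,"z": 0.024,"ax": 0,"ay": 0,"az": 0,"hand": 0.3},{"x": -0.066,"y": 0.002,"z": 0.024,"ax": 0,"ay": 0,"az": 0,"hand": 0.3}]}}

```text
t: 9.08
tcp_pos: [0.5143, -0.0813, 0.0102]
tcp_rot: [0.129, 0.661, 0.73, -0.118]
contact_force: [-0.0, 2.2, -0.7]
finger_gap: 0.0596
grasp_force: 1.2
```

Run:
```python
from h import *
d=(.0285,-.2825);s=manip.state();print(s['t'],s['tcp_pos'],s['contact_force'])
u=np.array(d)/np.hypot(*d); T=np.array([.5195,-.1335])
g=np.array(s['tcp_pos'])[:2]+u*.052;print(g);c=stamp2(gx=g)
cv2.imwrite('pics/s3.png',cv2.resize(c['image'][150:310,140:340,::-1],None,fx=3.5,fy=3.5))
delta((*(T-u*.052),.011),toolrot(d,.35))
```

```text
9.0833 [ 0.51426467 -0.08125088  0.0102113 ] [-0.02350757  2.15441868 -0.6911258 ]
[ 0.51948419 -0.13298826]
top 0.069 685 685 [ 0.5185 -0.1315]
top 0.118 255 252 [ 0.5185 -0.131 ]
scene 0.069 657 652 [ 0.5225 -0.132 ]
scene 0.118 229 228 [ 0.5225 -0.132 ]
shift [-0.002 -0.    -0.001] turn [-0.004  0.004 -0.004]
```

View pics/s3.png

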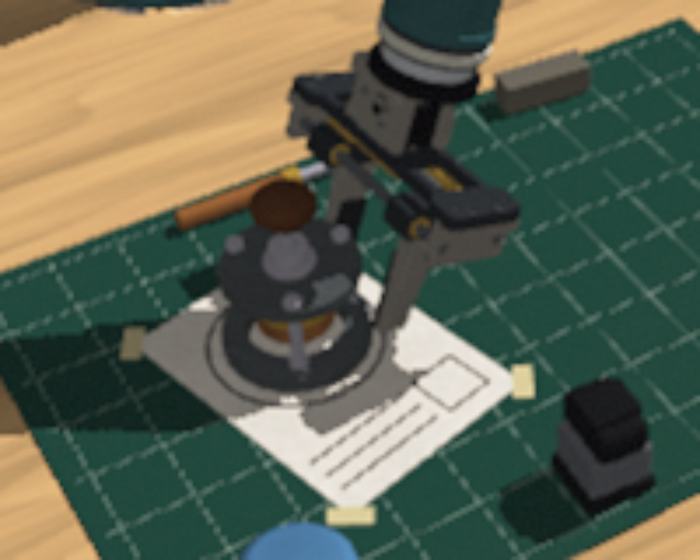

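The foot stands inside the ring (crop about (295,345)), with the ring line visible around it. I back away and rise.

Call:
{"method": "send_rows", "body": {"deltas": [{"x": 0.02,"y": 0,"z": -0.008,"ax": 0,"ay": 0,"az": 0,"hand": 0.3},{"x": 0.05,"y": 0,"z": -0.02,"ax": 0,"ay": 0,"az": 0,"hand": 0.3},{"x": 0.09,"y": 0,"z": -0.04,"ax": 0,"ay": 0,"az": 0,"hand": 0.3},{"x": 0.12,"y": 0,"z": -0.08,"ax": 0,"ay": 0,"az": 0,"hand": 0.3},{"x": 0.12,"y": 0,"z": -0.15,"ax": 0,"ay": 0,"az": 0,"hand": 0},{"x": 0.12,"y": 0,"z": -0.22,"ax": 0,"ay": 0,"az": 0,"hand": -0.5},{"x": 0.12,"y": 0,"z": -0.3,"ax": 0,"ay": 0,"az": 0,"hand": -1},{"x": 0.12,"y": 0,"z": -0.37,"ax": 0,"ay": 0,"az": 0,"hand": -1},{"x": 0.12,"y": 0,"z": -0.44,"ax": 0,"ay": 0,"az": 0,"hand": -1},{"x": 0.12,"y": 0,"z": -0.5,"ax": 0,"ay": 0,"az": 0,"hand": -1},{"x": 0.12,"y": 0,"z": -0.5,"ax": 0,"ay": 0,"az": 0,"hand": -1}]}}

```text
t: 10.1
tcp_pos: [0.5028, 0.0645, 0.23]
tcp_rot: [0.132, 0.661, 0.73, -0.114]
contact_force: [0.5, 0.6, -0.7]
finger_gap: 0.0152
grasp_force: 0.0
```

Run:
```python
from h import *
d=(.0285,-.2825);s=manip.state();print(s['t'],s['tcp_pos'],s['finger_gap'])
for n in ('top','scene'):
    c=eyes.read_camera(n);P=cloud(c)
    for lo,hi in((.068,.082),(.013,.027),(.112,.15)):
        Q=P[(np.hypot(P[...,0]-.519,P[...,1]+.132)<.07)&(P[...,2]>lo)&(P[...,2]<hi)]
        if len(Q)>5:
            (x,y),r=cv2.minEnclosingCircle(Q[:,:2].astype(np.float32)); print(n,lo,len(Q),np.round([x,y,r,np.median(Q[:,2]),Q[:,2].max()],4))
delta((.5200,-.1325,.21),toolrot(d,0))
```

```text
10.1 [0.50277042 0.06446373 0.23003169] 0.015183650733745929
top 0.068 872 [ 0.5187 -0.1313  0.0483  0.0754  0.0819]
top 0.013 142 [ 0.5181 -0.1308  0.0517  0.0196  0.0265]
top 0.112 251 [ 0.5188 -0.1316  0.022   0.1343  0.1434]
scene 0.068 802 [ 0.5209 -0.1311  0.0493  0.0763  0.0819]
scene 0.013 495 [ 0.5237 -0.1322  0.0519  0.0214  0.027 ]
scene 0.112 234 [ 0.5238 -0.132   0.0214  0.1345  0.1407]
shift [-0.355  0.     0.163] turn [ 0.002  0.705 -0.004]
```

Call:
{"method": "send_rows", "body": {"deltas": [{"x": -0.05,"y": 0,"z": -0.02,"ax": 0,"ay": 0.2,"az": 0,"hand": -1},{"x": -0.12,"y": 0,"z": -0.02,"ax": 0,"ay": 0.4,"az": 0,"hand": -1},{"x": -0.2,"y": 0,"z": 0.04,"ax": 0,"ay": 0.6,"az": 0,"hand": -1},{"x": -0.27,"y": 0,"z": 0.1,"ax": 0,"ay": 0.7,"az": 0,"hand": -1},{"x": -0.32,"y": 0,"z": 0.14,"ax": 0,"ay": 0.7,"az": 0,"hand": -1},{"x": -0.355,"y": 0,"z": 0.16,"ax": 0,"ay": 0.7,"az": 0,"hand": -1},{"x": -0.355,"y": 0,"z": 0.16,"ax": 0,"ay": 0.7,"az": 0,"hand": -1},{"x": -0.355,"y": 0,"z": 0.16,"ax": 0,"ay": 0.7,"az": 0,"hand": -1},{"x": -0.355,"y": 0,"z": 0.16,"ax": 0,"ay": 0.7,"az": 0,"hand": -1}]}}

```text
t: 10.95
tcp_pos: [0.5187, -0.1314, 0.2091]
tcp_rot: [-0.001, 0.671, 0.741, -0.001]
contact_force: [1.1, 0.5, 0.5]
finger_gap: 0.0006
grasp_force: 0.0
```

Run:
```python
from h import *
d=(.0285,-.2825);s=manip.state();print(s['t'],s['tcp_pos'],s['finger_gap'],s['contact_force'])
delta((.5195,-.132,.145),toolrot(d,0))
```

```text
10.95 [ 0.51867009 -0.13138502  0.2090914 ] 0.0006361054598743743 [1.09878188 0.54699104 0.45558606]
shift [-0.001  0.002  0.128] turn [-0.006 -0.    -0.003]
```

Call:
{"method": "send_rows", "body": {"deltas": [{"x": 0,"y": 0.002,"z": 0.05,"ax": -0.006,"ay": 0,"az": 0,"hand": -1},{"x": 0,"y": 0.002,"z": 0.1,"ax": -0.006,"ay": 0,"az": 0,"hand": -1},{"x": 0,"y": 0.002,"z": 0.128,"ax": -0.006,"ay": 0,"az": 0,"hand": -1},{"x": 0,"y": 0.002,"z": 0.14,"ax": -0.006,"ay": 0,"az": 0,"hand": -1},{"x": 0,"y": 0.002,"z": 0.146,"ax": -0.006,"ay": 0,"az": 0,"hand": -1},{"x": 0,"y": 0.002,"z": 0.15,"ax": -0.006,"ay": 0,"az": 0,"hand": -1},{"x": 0,"y": 0.002,"z": 0.15,"ax": -0.006,"ay": 0,"az": 0,"hand": -1}]}}

```text
t: 11.53
tcp_pos: [0.5207, -0.131, 0.1359]
tcp_rot: [0.001, 0.671, 0.742, 0.001]
contact_force: [-2.9, 2.4, 3.6]
finger_gap: 0.0006
grasp_force: 2.0
```

Call:
{"method": "send_rows", "body": {"deltas": [{"x": 0,"y": 0,"z": 0.006,"ax": 0,"ay": 0,"az": 0,"hand": -1},{"x": 0,"y": 0,"z": 0.012,"ax": 0,"ay": 0,"az": 0,"hand": -1},{"x": 0,"y": 0,"z": 0.018,"ax": 0,"ay": 0,"az": 0,"hand": -1},{"x": 0,"y": 0,"z": 0.024,"ax": 0,"ay": 0,"az": 0,"hand": -1},{"x": 0,"y": 0,"z": 0.03,"ax": 0,"ay": 0,"az": 0,"hand": -1},{"x": 0,"y": 0,"z": 0.034,"ax": 0,"ay": 0,"az": 0,"hand": -1},{"x": 0,"y": 0,"z": 0.038,"ax": 0,"ay": 0,"az": 0,"hand": -1},{"x": 0,"y": 0,"z": 0.04,"ax": 0,"ay": 0,"az": 0,"hand": -1},{"x": 0,"y": 0,"z": 0.04,"ax": 0,"ay": 0,"az": 0,"hand": -1},{"x": 0,"y": 0,"z": 0.04,"ax": 0,"ay": 0,"az": 0,"hand": -1}]}}

```text
t: 12.37
tcp_pos: [0.5213, -0.1314, 0.1174]
tcp_rot: [0.002, 0.671, 0.741, 0.001]
contact_force: [-4.8, 3.8, 11.5]
finger_gap: 0.0007
grasp_force: 5.9
```

Call:
{"method": "send_rows", "body": {"deltas": [{"x": 0,"y": 0,"z": 0.003,"ax": 0,"ay": 0,"az": 0,"hand": -1},{"x": 0,"y": 0,"z": 0.005,"ax": 0,"ay": 0,"az": 0,"hand": -1},{"x": 0,"y": 0,"z": 0.005,"ax": 0,"ay": 0,"az": 0,"hand": -1},{"x": 0,"y": 0,"z": 0.005,"ax": 0,"ay": 0,"az": 0,"hand": -1}]}}

```text
t: 12.7
tcp_pos: [0.5215, -0.1315, 0.1172]
tcp_rot: [0.003, 0.671, 0.741, 0.0]
contact_force: [-11.2, 4.6, 30.7]
finger_gap: 0.0007
grasp_force: 15.3
```

Rigid stop reached at z = 0.117 m with 31 N. I hold briefly, then release straight up.

Call:
{"method": "send_rows", "body": {"deltas": [{"x": 0,"y": 0,"z": 0,"ax": 0,"ay": 0,"az": 0,"hand": -1},{"x": 0,"y": 0,"z": -0.01,"ax": 0,"ay": 0,"az": 0,"hand": -1},{"x": 0,"y": 0,"z": -0.02,"ax": 0,"ay": 0,"az": 0,"hand": -1},{"x": 0,"y": 0,"z": -0.03,"ax": 0,"ay": 0,"az": 0,"hand": -1},{"x": 0,"y": 0,"z": -0.045,"ax": 0,"ay": 0,"az": 0,"hand": -1},{"x": 0,"y": 0,"z": -0.06,"ax": 0,"ay": 0,"az": 0,"hand": -1},{"x": 0,"y": 0,"z": -0.1,"ax": 0,"ay": 0,"az": 0,"hand": -1},{"x": 0,"y": 0,"z": -0.17,"ax": 0,"ay": 0,"az": 0,"hand": -1},{"x": 0.1,"y": 0,"z": -0.25,"ax": 0,"ay": 0,"az": 0,"hand": -1},{"x": 0.18,"y": 0,"z": -0.3,"ax": 0,"ay": 0,"az": 0,"hand": -1},{"x": 0.26,"y": 0,"z": -0.3,"ax": 0,"ay": 0,"az": 0,"hand": -1},{"x": 0.3,"y": 0,"z": -0.3,"ax": 0,"ay": 0,"az": 0,"hand": -1}]}}

```text
t: 13.7
tcp_pos: [0.507, 0.0163, 0.2653]
tcp_rot: [0.004, 0.672, 0.74, 0.002]
contact_force: [1.3, -0.2, -0.0]
finger_gap: 0.0006
grasp_force: 0.0
```

Run:
```python
from h import *
s=manip.state();print(s['t'],s['tcp_pos'],s['contact_force'])
for n in ('top','scene'):
    c=eyes.read_camera(n);P=cloud(c)
    for lo,hi in((.068,.082),(.013,.027),(.1,.15)):
        Q=P[(np.hypot(P[...,0]-.519,P[...,1]+.132)<.07)&(P[...,2]>lo)&(P[...,2]<hi)]
        if len(Q)>5:
            (x,y),r=cv2.minEnclosingCircle(Q[:,:2].astype(np.float32)); print(n,lo,len(Q),np.round([x,y,r,np.median(Q[:,2]),Q[:,2].max()],4))
cv2.imwrite('pics/s9.png',cv2.resize(c['image'][150:340,140:440,::-1],None,fx=2.6,fy=2.6))
```

```text
13.7 [0.50700293 0.01632513 0.26526936] [ 1.33323876 -0.15687107 -0.0336763 ]
top 0.068 859 [ 0.5188 -0.1313  0.048   0.0753  0.082 ]
top 0.013 144 [ 0.5182 -0.1308  0.0516  0.0194  0.027 ]
top 0.1 253 [ 0.5187 -0.1314  0.0221  0.1344  0.1444]
scene 0.068 815 [ 0.5206 -0.1305  0.0498  0.0763  0.082 ]
scene 0.013 483 [ 0.523  -0.1322  0.0531  0.0213  0.0268]
scene 0.1 245 [ 0.522  -0.1301  0.0231  0.1343  0.1411]
```

View pics/s9.png

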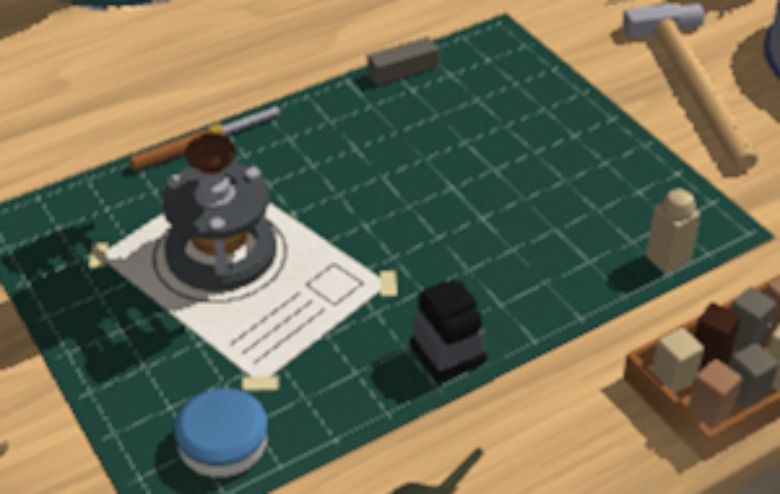

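The stamp stands upright inside the ring at crop (220,250), its knob back at full height, and the bystanders in view have not moved. I hand the job in.

```bash
python3 -c "
from rig import manip
print(manip.finish_job())"
```

```text
the job is handed in; nothing more can be done
None
```

I slid the stamp into the ring (about 3 mm off centre), pressed it to its stop so it should have printed, and let it spring back up; the job is handed in, but no verdict came back.

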